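# Open the roll-top fly-tying cabinet

## Robot

A 6-joint arm with a two-finger parallel gripper is mounted at the origin on the work surface. World frame = base frame: x ahead of the robot, y to its left, z up, the work surface at z = 0. Lengths are in m, angles in rad, forces in N, time in s.
With the tool pointing down it reaches from about 0.225 to 0.875 m from the base axis. Payload 3.4 kg.
Tool frame: the origin (TCP) lies between the finger pads; the fingertips stand 25 mm ahead of it and the grasp point (between the pads) lies 6 mm ahead of it; z points along the fingers, y is the line along which they close (so a half turn about z gives the same grasp; the last joint's range is limited). The gripper opens to 85 mm and grips with 20 to 120 N. Pads are 22 mm wide; open, the fingers measure 114 mm over their backs; the gripper's body (76 mm by 85 mm) begins 54 mm behind the grasp point. The pads swing forward as they close: fully open they stand 13 mm farther back than shut.
Start: joints at [1.209, 0.276, 1.505, -0, 1.361, -0.121], TCP at [0.137, 0.558, 0.256] pointing down, gripper open.
Joint ranges: [-2.89, 2.89], [-0.75, 2.08], [0.22, 2.7], [-1.18, 4.32], [0.11, 2.71], [-2.7, 2.7]. Speed limits (rad/s): [2.57, 2.57, 3.14, 3.14, 3.14, 3.14].

## Interface

Orientations are given as a unit quaternion [x, y, z, w].
In Python, from rig import manip gives the robot as it stands.
- The arm moves only by the tool arm_command, never from a script. Its argument "commands" is a list of rows, each an object of numbers: "tx", "ty", "tz": the shift along the tool's x, y, z in m; "ax", "ay", "az": the turn, a rotation vector about the tool's x, y, z in rad; "gripper": the opening in per cent of the stroke, from 0 (shut) to 100 (fully open). In form: [{"tx": .., "ty": .., "tz": .., "ax": .., "ay": .., "az": .., "gripper": ..}, ...]. A call has 1 to 20 rows; each row is the pose to reach, as a shift and turn from the pose commanded when the call began, along the tool's axes at that moment; what a row does not reach only later rows make up. A row lasts 1/8 s, in which the tool goes at most 62.5 mm and 10.7 degrees, less where a joint would pass 70% of its speed; a pose out of reach is approached as far as the arm can. A call with a gripper value outside its range is refused whole. The fingers move at their own pace and stop on an object; "force" is the grip in N (left out, the last holds). Time passes only in rows, so rows that repeat a pose let the fingers close. It gives the time, the measured TCP pose, the force, the opening and the grip force at its end, in the units of the state.
- manip.get_obs(): the state, without advancing time (a new reading comes with each control period).
- manip.snapshot(name): name is "scene" or "top"; returns (picture, depth): 480x640x3 uint8, blue, green, red; 480x640 float32, m along the optical axis (not along the pixel's ray), 0 where there is no reading.
- manip.camera_params(name): a dict with "fov_y" (degrees; the focal length in pixels is half the picture's height over the tangent of half this angle, whatever the lens; pixels are square), "cx", "cy" (the principal point, pixels), "eye" and "orientation" of the camera in the world. Camera axes: x right, y up, looking along -z (the intrinsics and any distortion apply to the point x, -y, -z); pixel columns grow to the right and rows downward; lengths in m; the calibration is good to about 2 mm. A picture is of the moment at which its call begins. camera_params takes no time and is no camera call.
- manip.close_job(): hands the job in; it is judged then, once.
Trained networks look in the newest picture that a camera, given by its name, has taken for a name from the list of things; names that differ only in an ending like _2 or _b are one class to them, and where a whole thing is asked for, a point or a joint stands for the part that bears it (a point fixed in the world has none). Each returns a list of dicts, best first, with "p" (0 to 1); they miss things now and then, are a little off and sometimes report something else, mostly with a low value. They report only what shows in the picture. A call takes as long as a camera call.
- manip.spot_in(camera, target): "bbox" ([left, top, right, bottom] in pixels, round what is visible of it).
- manip.place_of(camera, target): "location" ([row, column] in pixels: a listed point, or the origin of a listed thing).
The state is a dict: "t": time; "q": joint angles; "joint_vel": joint speeds; "joint_torque": joint torques, N m; "ee_pos": TCP position; "tcp_rot": TCP orientation; "wrist_force": force on the tool from outside, world axes, zero at the start; "torque": the same for the moment, N m; "width": opening from 0.0 (shut) to 1.0 (fully open); "grip_force": force on a finger pad.
Only numpy, scipy, OpenCV 4.12 (cv2) and the standard library are available. Lean on these libraries where they do the work, as an engineer would, in place of code of your own. Each camera call takes 0.05 s, during which the arm holds its last target. There are 200 camera calls.

## Task

Roll the slatted shutter of the wooden roll-top cabinet fully open, until it stays open by itself. Lift it by the orange upper pull first and let go part-way, where the shutter rests; then take it again by the blue lower pull, roll it all the way back to its stop and let go, without knocking over or shoving aside the bottles inside or the things on the table.

Things in the scene. Friction and masses are not known exactly. Their poses are not given: they have to be found in the camera images.
- shutter (a joint): Opening of the slatted shutter, an angle in rad: 0 shut, 1.43 fully open at its stop. All of it turns about the hinge line: up over the front, then back under the hood. Takes 2-5 N at a pull. Let go within the first 0.2 rad it sinks shut; from 0.4 on it stays where it is left. At the stop the blue pull stands straight above the hinge line. Slats 268 wide, outer face 175 mm from the hinge line.
- hinge_line (a point): Centre of the circular tracks, mid-width of the cabinet, 20 mm above the table. Cabinet axes: x to its back (the front faces -x), y along the hinge line, z up. Plywood cabinet, 300 mm wide along y, fixed, reaching 226 mm in front of this point and 230 mm behind. Side walls round like the shutter, 183 mm from the hinge line. In front a sill, 56 mm high.
- hood_edge (a point): Middle of the front edge of the fixed hood that covers the cabinet's back half: 42 mm behind the hinge line, 243 mm above the table (edge from 233 to 251 mm high, 300 mm long along y). The shutter and its pulls pass below it, fingers do not. Same axes as the hinge line.
- upper_pull (a point): Grip point on the orange upper pull: a block standing 42 mm out radially from the slats, 26 mm wide along the cabinet's y (pinch it across this width), 18 mm thick along the motion. The point is 14 mm below its outer end, 203 mm from the hinge line, mid-width. Shut: 50 degrees up from the front. A hand on it meets the hood's edge soon after the top, at about 0.8 rad of opening.
- lower_pull (a point): Grip point on the blue lower pull, on the shutter's metal bottom rail: a block of the same size with the same grip point (203 mm from the hinge line, 14 mm below the outer end). Shut: 8 degrees up from the front, sunk in a notch of the sill, where it cannot be gripped; it comes free as the shutter rises.
- bottle0: Small amber bottle, 36 mm across, 85 mm tall, standing loose in the lane inside the cabinet; origin at the centre of its underside, z up. To be left standing.
- bottle1: Small green bottle, 36 mm across, 85 mm tall, standing loose in the lane inside the cabinet; origin at the centre of its underside, z up. To be left standing.
- bottle2: Small clear bottle, 36 mm across, 85 mm tall, standing loose in the lane inside the cabinet; origin at the centre of its underside, z up. To be left standing.
- cup: White paper-like cup, 84 mm across, 110 mm tall, loose on the table; origin at the centre of its underside. Leave alone.
- case: Black plastic case, 112 x 87 x 38 mm, loose; origin at the centre of its underside. Leave alone.
- hookbox0: Clear hook box, 75 x 50 x 22 mm, loose; origin at the centre of its underside. Leave alone.
- hookbox1: A second clear hook box, same size. Leave alone.
- spool: Red spool standing on end, 48 mm across, 60 mm tall, loose; origin at the centre of its underside. Leave alone.

How it is judged:
On the way:
1. the shutter rests part-way open with nothing holding it (value of joint shutter between 0.3 and 1.2 rad and contact force between shutter and the fingers below 0.1 N and velocity of joint shutter between -0.05 and 0.05 rad/s), for 0.2 s.
At the end, for the whole second after the job is handed in: The shutter is at rest within 0.13 rad of its open stop (joint above 1.3), and the three bottles inside stand upright (value of joint shutter above 1.3 rad and velocity of joint shutter between -0.05 and 0.05 rad/s and angle between each of bottle0, bottle1, bottle2's own z axis and vertical below 0.3 rad); the robot touches nothing.
It fails at once if a bottle, the cup or the spool is tipped over (angle between any of bottle0, bottle1, bottle2, cup, spool's own z axis and vertical above 0.6 rad).
It fails at once if a bystander is pushed more than 40 mm from its place (distance of any of bottle0, bottle1, bottle2, cup, case, hookbox0, hookbox1, spool from where it was at the start of the episode above 0.04 m).
It also fails if it takes over 45 s, if anything falls off the work surface, if the arm or the gripper's body presses on something with over 40 N, if the wrist force passes 120 N, or if a joint passes its speed limit or range.

## Working session

There is one attempt and no reset: what is moved stays moved. The work goes in short steps, Python scripts to look and compute and a tool call to move; the robot and the scene stay as the last step left them, time stands still between calls to the robot, and variables do not carry over. Pictures are saved under pics/ and viewed, at most 10 in all, crops included, and the job is handed in when it is done.

Besides the shell and the picture viewer there is one more tool, called as name(argument=value, ...), one argument or row to a line, values as JSON. arm_command: Moves the arm, as the interface text tells. Its arguments: {"type":"object","properties":{"commands":{"type":"array","items":{"type":"object","properties":{"tx":{"type":"number"},"ty":{"type":"number"},"tz":{"type":"number"},"ax":{"type":"number"},"ay":{"type":"number"},"az":{"type":"number"},"gripper":{"type":"number"}}}},"force":{"type":"number"}},"required":["commands"]}

```bash
mkdir -p pics; ls; cat > h.py <<'E'
import numpy as np, cv2
from scipy.spatial.transform import Rotation as R
from rig import manip
def setup(n):
    c=manip.camera_params(n); f=240/np.tan(np.radians(c["fov_y"])/2); return c,f
def px2w(n,row,col,d):
    c,f=setup(n); v=np.array([(col-c["cx"])/f*d,-(row-c["cy"])/f*d,-d])
    return R.from_quat(c["orientation"]).apply(v)+np.array(c["eye"])
def dep(D,r,c,k=2):
    p=D[int(r)-k:int(r)+k+1,int(c)-k:int(c)+k+1]; p=p[p>0]; return np.median(p) if len(p) else 0
E
python3 - <<'E'
from h import *
for n in ["scene","top"]:
    print(manip.camera_params(n))
    im,D=manip.snapshot(n); cv2.imwrite(f"pics/{n}0.png",im); np.save(f"pics/{n}0.npy",D)
    for t in ["hinge_line","hood_edge","upper_pull","lower_pull","cup","spool","case","hookbox0","bottle0"]:
        for o in manip.place_of(n,t)[:2]:
            r,c=o["location"]; d=dep(D,r,c); print(n,t,np.round(o["location"]),round(o["p"],2),np.round(px2w(n,r,c,d),3))
print(manip.get_obs())
E
```

```text
pics
{'fov_y': 48.54292787276402, 'cx': 322.109769980073, 'cy': 243.5330464834543, 'eye': array([0.84293953, 0.16442919, 1.36529442]), 'orientation': array([0.07157245, 0.14524452, 0.89496466, 0.41571586])}
scene hinge_line [298. 384.] 0.67 [0.542 0.106 0.191]
scene hinge_line [342. 320.] 0.43 [0.697 0.048 0.058]
scene hood_edge [266. 408.] 0.79 [0.388 0.093 0.013]
scene upper_pull [316. 346.] 0.89 [0.629 0.067 0.189]
scene lower_pull [344. 322.] 0.72 [0.696 0.055 0.057]
scene cup [171. 239.] 0.89 [ 0.494 -0.403  0.092]
scene spool [216. 256.] 0.57 [ 0.555 -0.295  0.056]
scene spool [262. 413.] 0.42 [0.455 0.109 0.251]
scene case [167. 304.] 0.84 [ 0.356 -0.298  0.04 ]
scene hookbox0 [194. 204.] 0.87 [ 0.59  -0.459  0.023]
scene hookbox0 [246. 228.] 0.58 [ 0.656 -0.306  0.022]
scene bottle0 [245. 226.] 0.58 [ 0.659 -0.311  0.023]
{'fov_y': 47.7643026090389, 'cx': 319.9864140708936, 'cy': 246.5320142293268, 'eye': array([ 0.42386893, -0.09708814,  1.22804657]), 'orientation': array([-0.04604198,  0.03528091,  0.70607386, -0.70575853])}
top hinge_line [273. 244.] 0.75 [0.492 0.064 0.19
[... 515 characters left out ...]
': 1.0, 'q': array([ 1.20901805e+00,  2.75879536e-01,  1.50492570e+00, -9.48640742e-06,
        1.36069594e+00, -1.20969189e-01]), 'joint_vel': array([ 6.69544325e-04, -9.26171235e-04, -1.57078702e-03, -5.21979121e-04,
        9.49522254e-05,  1.37895359e-03]), 'joint_torque': array([-1.64671121e-03, -4.16666222e+01, -2.46098828e+01, -1.56798997e-04,
       -3.80554229e-05,  2.35554339e-06]), 'ee_pos': array([0.13712791, 0.55842645, 0.25632943]), 'tcp_rot': array([1.20112850e-01, 9.92760244e-01, 4.33061805e-05, 1.54382621e-05]), 'wrist_force': array([1.0383772 , 0.34929805, 0.14250299]), 'torque': array([-0.02346723,  0.04114421, -0.02783407]), 'grip_force': 0.0, 'width': 0.9999505990745152}
```

View pics/scene0.png

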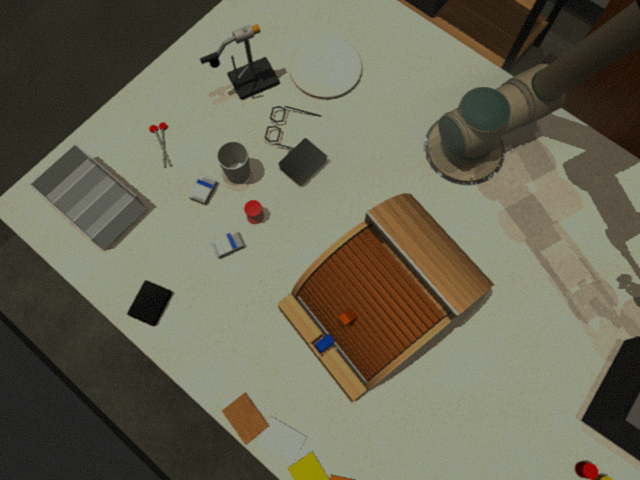

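View pics/top0.png

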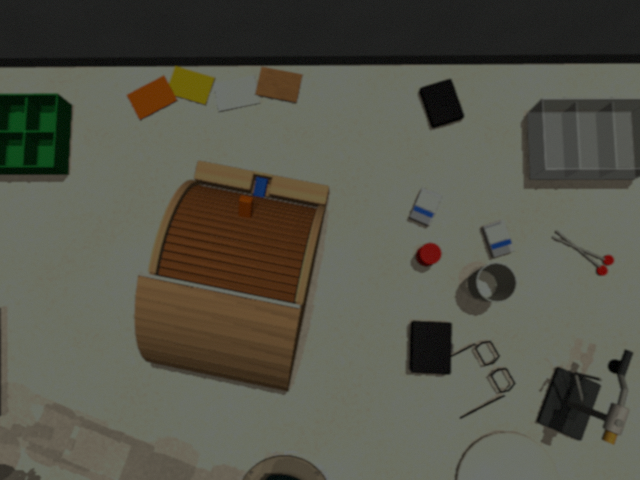

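Both pictures show the cabinet with its front facing away from the robot. The blue pull is at about (261,187) top and (325,343) scene, the orange at (246,206) top and (346,319) scene. The bystanders are all well to the right. Next I'll fit the cabinet pose from the depth.

```bash
cat >> h.py <<'E'
def cloud(n,D):
    rr,cc=np.mgrid[0:480,0:640]; c,f=setup(n); d=D
    v=np.stack([(cc-c["cx"])/f*d,-(rr-c["cy"])/f*d,-d],-1).reshape(-1,3)
    return (R.from_quat(c["orientation"]).apply(v)+np.array(c["eye"])).reshape(480,640,3)
E
python3 - <<'E'
from h import *
for n in ["top","scene"]:
    D=np.load(f"pics/{n}0.npy"); im=cv2.imread(f"pics/{n}0.png"); P=cloud(n,D)
    m=(D>0)&(P[...,2]>.03)&(P[...,2]<.27)&(P[...,0]>.2)&(P[...,0]<.8)&(P[...,1]>-.2)&(P[...,1]<.4)
    k=cv2.morphologyEx(m.astype(np.uint8),cv2.MORPH_OPEN,np.ones((5,5)))
    _,L,S,_=cv2.connectedComponentsWithStats(k); L=L==1+np.argmax(S[1:,4])
    q=P[L][:,:2].astype(np.float32); (c,s,a)=cv2.minAreaRect(q); print(n,c,s,a)
    b=cv2.boxPoints((c,s,a)); print(np.round(b,3).tolist())
    hsv=cv2.cvtColor(im,cv2.COLOR_BGR2HSV)
    for nm,lo,hi in [("orange",(3,200,100),(12,255,255)),("blue",(100,150,60),(130,255,255))]:
        mm=(cv2.inRange(hsv,lo,hi)>0)&L
        Q=P[mm]; print(nm,len(Q),np.round(np.median(Q,0),3),np.round(Q.min(0),3),np.round(Q.max(0),3))
    # candidates: yaw & hinge
    e=b[np.argsort(-b[:,0])]; f=e[:2].mean(0); bk=e[2:].mean(0); u=(bk-f)/np.linalg.norm(bk-f)
    print("u",u,"len",np.linalg.norm(bk-f),"H from front",f+.226*u,"from back",bk-.23*u)
E
```

```text
top (0.5030417442321777, 0.09434177726507187) (0.304871141910553, 0.4570825695991516) 78.68025970458984
[[0.24899999797344208, -0.009999999776482582], [0.6970000267028809, -0.10000000149011612], [0.7570000290870667, 0.19900000095367432], [0.3089999854564667, 0.289000004529953]]
orange 6 [0.64  0.064 0.186] [0.638 0.056 0.183] [0.643 0.074 0.188]
blue 187 [0.694 0.054 0.055] [0.672 0.04  0.048] [0.713 0.067 0.061]
u [-0.9805471   0.19628403] len 0.45708254 H from front [0.5055336  0.09384297] from back [0.5044721  0.09405545]
scene (0.5088262557983398, 0.09256324172019958) (0.3040960729122162, 0.43635910749435425) 78.4363784790039
[[0.26499998569488525, -0.013000000268220901], [0.6919999718666077, -0.10000000149011612], [0.753000020980835, 0.1979999989271164], [0.32600000500679016, 0.2849999964237213]]
orange 2063 [0.543 0.099 0.19 ] [ 0.447 -0.051  0.101] [0.672 0.229 0.202]
blue 171 [0.691 0.057 0.057] [0.669 0.043 0.049] [0.713 0.071 0.064]
u [-0.9797028   0.20045595] len 0.43635905 H from front [0.5011645 0.0941309] from back [0.52040684 0.09019376]
```

```bash
cat >> h.py <<'E'
H=np.array([.504,.094,.02]); u=np.array([-.980,.198,0]); u/=np.linalg.norm(u); Z=np.array([0,0,1.])
def pose(rad,ang,tilt=None):
    """TCP pose: grasp point at radius rad, angle ang deg up from front; tool z pitched as at angle tilt"""
    t=np.radians(ang if tilt is None else tilt); a=np.radians(ang)
    z=u*np.cos(t)-Z*np.sin(t); y=-np.cross(Z,u); x=np.cross(y,z)
    p=H+rad*(-u*np.cos(a)+Z*np.sin(a))-.006*z
    return p,R.from_matrix(np.stack([x,y,z],1))
def rel(T,o=None):
    o=o or manip.get_obs(); r0=R.from_quat(o["tcp_rot"]); p,r=T
    print("shift",np.round(r0.inv().apply(p-o["ee_pos"]),4),"turn",np.round((r0.inv()*r).as_rotvec(),4))
E
python3 -c "
from h import *
p,r=pose(.303,50); print(p); rel((p,r)); rel((p+[0,0,.15],r))"
```

```text
[0.6986875  0.05466518 0.25670773]
shift [-6.655e-01 -3.553e-01 -4.000e-04] turn [ 0.0146  0.6981 -0.0397]
shift [-0.6655 -0.3553 -0.1504] turn [ 0.0146  0.6981 -0.0397]
```

arm_command(
  commands=[
    {"tz": -0.06, "gripper": 70},
    {"tz": -0.12},
    {"tz": -0.18},
    {"tx": -0.05, "ty": -0.03, "tz": -0.18},
    {"tx": -0.1, "ty": -0.06, "tz": -0.18},
    {"tx": -0.15, "ty": -0.085, "tz": -0.18},
    {"tx": -0.2, "ty": -0.11, "tz": -0.18},
    {"tx": -0.25, "ty": -0.135, "tz": -0.18},
    {"tx": -0.3, "ty": -0.16, "tz": -0.18},
    {"tx": -0.35, "ty": -0.19, "tz": -0.18},
    {"tx": -0.4, "ty": -0.215, "tz": -0.18},
    {"tx": -0.45, "ty": -0.24, "tz": -0.18},
    {"tx": -0.5, "ty": -0.27, "tz": -0.18},
    {"tx": -0.55, "ty": -0.295, "tz": -0.18},
    {"tx": -0.6, "ty": -0.32, "tz": -0.18},
    {"tx": -0.6655, "ty": -0.355, "tz": -0.18, "az": -0.04},
    {"tx": -0.6655, "ty": -0.355, "tz": -0.18, "az": -0.04},
  ],
)

```text
invalid input
```

arm_command(
  commands=[
    {"tx": 0, "ty": 0, "tz": -0.06, "ax": 0, "ay": 0, "az": 0, "gripper": 70},
    {"tx": 0, "ty": 0, "tz": -0.12, "ax": 0, "ay": 0, "az": 0, "gripper": 70},
    {"tx": 0, "ty": 0, "tz": -0.18, "ax": 0, "ay": 0, "az": 0, "gripper": 70},
  ],
)

```text
t: 1.38
ee_pos: [0.137, 0.5582, 0.4383]
tcp_rot: [0.12, 0.993, 0.0, 0.0]
wrist_force: [0.6, 1.1, 0.7]
width: 0.701
grip_force: 0.0
```

arm_command(
  commands=[
    {"tx": -0.055, "ty": -0.03, "tz": 0, "ax": 0, "ay": 0, "az": 0, "gripper": 70},
    {"tx": -0.11, "ty": -0.06, "tz": 0, "ax": 0, "ay": 0, "az": 0, "gripper": 70},
    {"tx": -0.165, "ty": -0.09, "tz": 0, "ax": 0, "ay": 0, "az": 0, "gripper": 70},
    {"tx": -0.22, "ty": -0.12, "tz": 0, "ax": 0, "ay": 0, "az": 0, "gripper": 70},
    {"tx": -0.275, "ty": -0.15, "tz": 0, "ax": 0, "ay": 0, "az": 0, "gripper": 70},
    {"tx": -0.33, "ty": -0.18, "tz": 0, "ax": 0, "ay": 0, "az": 0, "gripper": 70},
    {"tx": -0.385, "ty": -0.21, "tz": 0, "ax": 0, "ay": 0, "az": -0.04, "gripper": 70},
    {"tx": -0.44, "ty": -0.24, "tz": 0, "ax": 0, "ay": 0, "az": -0.04, "gripper": 70},
    {"tx": -0.495, "ty": -0.27, "tz": 0, "ax": 0, "ay": 0, "az": -0.04, "gripper": 70},
    {"tx": -0.55, "ty": -0.3, "tz": 0, "ax": 0, "ay": 0, "az": -0.04, "gripper": 70},
    {"tx": -0.61, "ty": -0.33, "tz": 0, "ax": 0, "ay": 0, "az": -0.04, "gripper": 70},
    {"tx": -0.6655, "ty": -0.355, "tz": 0, "ax": 0, "ay": 0, "az": -0.04, "gripper": 70},
    {"tx": -0.6655, "ty": -0.355, "tz": 0, "ax": 0, "ay": 0, "az": -0.04, "gripper": 70},
    {"tx": -0.6655, "ty": -0.355, "tz": 0, "ax": 0, "ay": 0, "az": -0.04, "gripper": 70},
  ],
)

```text
t: 3.12
ee_pos: [0.6989, 0.0548, 0.4354]
tcp_rot: [0.101, 0.995, 0.0, -0.001]
wrist_force: [-1.5, 0.7, 0.1]
width: 0.702
grip_force: 0.0
```

```bash
python3 -c "
from h import *
rel(pose(.303,50)); rel(pose(.263,50));rel(pose(.203,50)); print(manip.get_obs()['q'])"
```

```text
shift [-0.0002 -0.0002  0.1787] turn [ 0.001   0.6963 -0.0018]
shift [ 0.0255 -0.0003  0.2094] turn [ 0.001   0.6963 -0.0018]
shift [ 0.064  -0.0004  0.2555] turn [ 0.001   0.6963 -0.0018]
[-2.12179522e-02  4.59386423e-01  7.94766080e-01  6.58537089e-04
  1.88922548e+00 -1.39045821e+00]
```

arm_command(
  commands=[
    {"tx": 0, "ty": 0, "tz": 0.03, "ax": 0, "ay": 0.12, "az": 0, "gripper": 70},
    {"tx": 0, "ty": 0, "tz": 0.06, "ax": 0, "ay": 0.24, "az": 0, "gripper": 70},
    {"tx": 0, "ty": 0, "tz": 0.09, "ax": 0, "ay": 0.36, "az": 0, "gripper": 70},
    {"tx": 0, "ty": 0, "tz": 0.12, "ax": 0, "ay": 0.48, "az": 0, "gripper": 70},
    {"tx": 0, "ty": 0, "tz": 0.15, "ax": 0, "ay": 0.6, "az": 0, "gripper": 70},
    {"tx": 0, "ty": 0, "tz": 0.18, "ax": 0, "ay": 0.7, "az": 0, "gripper": 70},
    {"tx": 0, "ty": 0, "tz": 0.18, "ax": 0, "ay": 0.7, "az": 0, "gripper": 70},
  ],
)

```text
t: 4.0
ee_pos: [0.6984, 0.0561, 0.2519]
tcp_rot: [0.094, 0.933, 0.034, -0.345]
wrist_force: [-0.2, 0.4, -0.4]
width: 0.693
grip_force: 0.0
```

```bash
python3 - <<'E'
from h import *
rel(pose(.203,50)); rel(pose(.263,50)); print(manip.get_obs()['q'])
for n in ["top","scene"]:
    im,D=manip.snapshot(n)
    if n=="scene": cv2.imwrite("pics/s1.png",cv2.resize(im[220:420,240:500],None,fx=3,fy=3))
    for o in manip.place_of(n,"upper_pull")[:2]: print(n,o,px2w(n,*o["location"],dep(D,*o["location"])))
E
```

```text
shift [ 0.0018 -0.0013  0.0959] turn [-0.0006 -0.0091 -0.0008]
shift [ 0.0023 -0.0014  0.0359] turn [-0.0006 -0.0091 -0.0008]
[-0.06213301  0.88528865  0.60303841  0.12469635  2.35204252 -1.37741742]
top {'location': [285.2, 477.5], 'p': 0.68} [ 0.47350457 -0.40709888  0.09531929]
scene {'location': [317.5, 343.9], 'p': 0.9} [0.63547107 0.06458885 0.18777193]
```

View pics/s1.png

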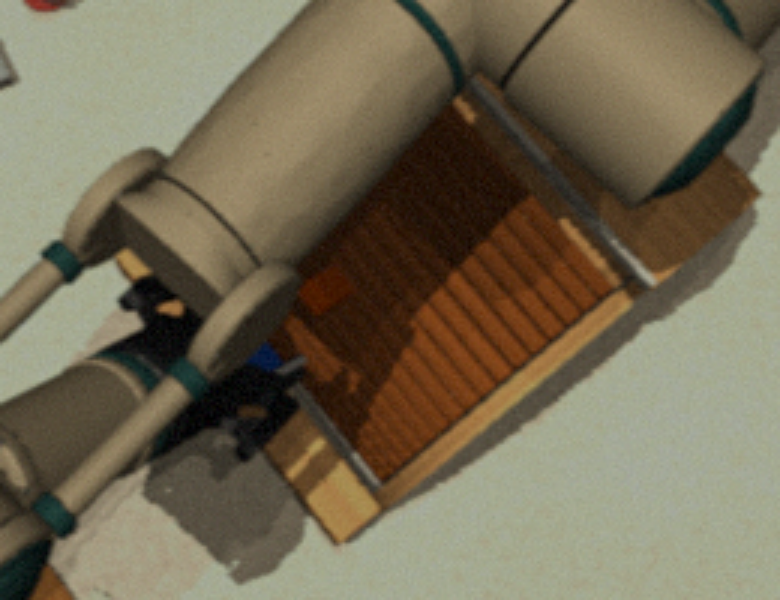

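The hand is in front of the pulls, with the orange pull visible at crop (322,290). The forearm lies over the hood, so I'll check its clearance from depth.

```bash
python3 - <<'E'
from h import *
im,D=manip.snapshot("top"); P=cloud("top",D)
X=((P-H)@u); Y=((P-H)@np.cross(Z,u))
for x0 in np.arange(-.2,.24,.04):
    m=(D>0)&(abs(X-x0)<.01)&(abs(Y)<.3)&(P[...,2]>.27)
    if m.sum(): print(round(x0,2),m.sum(),np.round(P[m][:,2].max(),3),np.round([Y[m].min(),Y[m].max()],3))
E
```

```text
-0.2 1236 0.549 [-0.024  0.086]
-0.16 986 0.559 [-0.012  0.084]
-0.12 1068 0.566 [-0.008  0.089]
-0.08 1112 0.573 [-0.001  0.096]
-0.04 1508 0.582 [-0.07   0.126]
0.0 3266 0.595 [-0.106  0.132]
0.04 3226 0.595 [-0.102  0.13 ]
0.08 1136 0.571 [-0.095 -0.005]
0.12 878 0.517 [-0.077  0.001]
0.16 780 0.483 [-0.072  0.006]
0.2 698 0.449 [-0.065  0.011]
```

arm_command(
  commands=[
    {"tx": 0.002, "ty": -0.001, "tz": 0.02, "ax": 0, "ay": -0.01, "az": 0, "gripper": 70},
    {"tx": 0.002, "ty": -0.001, "tz": 0.04, "ax": 0, "ay": -0.01, "az": 0, "gripper": 70},
    {"tx": 0.002, "ty": -0.001, "tz": 0.06, "ax": 0, "ay": -0.01, "az": 0, "gripper": 70},
    {"tx": 0.002, "ty": -0.001, "tz": 0.075, "ax": 0, "ay": -0.01, "az": 0, "gripper": 70},
    {"tx": 0.002, "ty": -0.001, "tz": 0.085, "ax": 0, "ay": -0.01, "az": 0, "gripper": 70},
    {"tx": 0.002, "ty": -0.001, "tz": 0.095, "ax": 0, "ay": -0.01, "az": 0, "gripper": 70},
    {"tx": 0.002, "ty": -0.001, "tz": 0.096, "ax": 0, "ay": -0.01, "az": 0, "gripper": 70},
  ],
)

```text
t: 5.12
ee_pos: [0.6361, 0.0668, 0.1845]
tcp_rot: [0.094, 0.936, 0.034, -0.336]
wrist_force: [-0.3, -0.3, 0.3]
width: 0.702
grip_force: 0.0
```

```bash
python3 - <<'E'
from h import *
rel(pose(.203,50)); o=manip.get_obs(); print(o['q'],o['wrist_force'])
im,D=manip.snapshot("scene"); P=cloud("scene",D)
im,D2=manip.snapshot("top"); P2=cloud("top",D2)
for P,D in ((P,D),(P2,D2)):
  X=((P-H)@u); Y=((P-H)@np.cross(Z,u))
  for x0 in (.08,.12,.16,.2,.23):
    m=(D>0)&(abs(X-x0)<.01)&(abs(Y)<.15)&(P[...,2]>.27)
    if m.sum(): print(x0,np.round([P[m][:,2].max(),P[m][:,2].min()],3),np.round([Y[m].min(),Y[m].max()],3))
E
```

```text
shift [-0.0023  0.0005  0.0037] turn [ 0.0009  0.0084 -0.0009]
[-0.05398391  0.78015309  0.97863071  0.10594398  2.0648548  -1.40702676] [-0.28404797 -0.30425761  0.2547152 ]
0.08 [0.643 0.604] [-0.113  0.125]
0.12 [0.622 0.614] [-0.092 -0.064]
0.16 [0.556 0.509] [-0.069 -0.005]
0.2 [0.515 0.457] [-0.072  0.005]
0.23 [0.483 0.427] [-0.07   0.009]
0.08 [0.64  0.567] [-0.098  0.133]
0.12 [0.619 0.494] [-0.093 -0.003]
0.16 [0.551 0.444] [-0.073  0.003]
0.2 [0.51  0.409] [-0.068  0.009]
0.23 [0.48  0.378] [-0.061  0.014]
```

arm_command(
  commands=[
    {"tx": -0.002, "ty": 0, "tz": 0.003, "ax": 0, "ay": 0, "az": 0, "gripper": 50},
    {"tx": -0.002, "ty": 0, "tz": 0.003, "ax": 0, "ay": 0, "az": 0, "gripper": 10},
    {"tx": -0.002, "ty": 0, "tz": 0.003, "ax": 0, "ay": 0, "az": 0, "gripper": 10},
    {"tx": -0.002, "ty": 0, "tz": 0.003, "ax": 0, "ay": 0, "az": 0, "gripper": 10},
    {"tx": -0.002, "ty": 0, "tz": 0.003, "ax": 0, "ay": 0, "az": 0, "gripper": 10},
    {"tx": -0.002, "ty": 0, "tz": 0.003, "ax": 0, "ay": 0, "az": 0, "gripper": 10},
  ],
  force=30,
)

```text
t: 5.98
ee_pos: [0.6362, 0.066, 0.1803]
tcp_rot: [0.095, 0.936, 0.033, -0.336]
wrist_force: [-0.2, -5.1, -2.5]
width: 0.299
grip_force: 32.0
```

```bash
python3 - <<'E'
from h import *
for a in range(55,95,5): rel(pose(.203,a))
rel(pose(.203,88))
E
```

```text
shift [0.0188 0.0012 0.0013] turn [-0.     -0.0787 -0.0021]
shift [0.0369 0.0012 0.0035] turn [-1.00e-04 -1.66e-01 -2.10e-03]
shift [0.0547 0.0011 0.0073] turn [-2.000e-04 -2.532e-01 -2.100e-03]
shift [0.0721 0.0011 0.0126] turn [-3.000e-04 -3.405e-01 -2.100e-03]
shift [0.089  0.0011 0.0195] turn [-4.000e-04 -4.278e-01 -2.000e-03]
shift [0.1053 0.001  0.0278] turn [-5.00e-04 -5.15e-01 -2.00e-03]
shift [0.1207 0.001  0.0374] turn [-5.000e-04 -6.023e-01 -2.000e-03]
shift [0.1353 0.001  0.0484] turn [-6.000e-04 -6.896e-01 -2.000e-03]
shift [0.1296 0.001  0.0438] turn [-6.000e-04 -6.547e-01 -2.000e-03]
```

arm_command(
  commands=[
    {"tx": 0.009, "ty": 0.0, "tz": 0.0005, "ax": 0, "ay": -0.04, "az": 0, "gripper": 10},
    {"tx": 0.019, "ty": 0.001, "tz": 0.001, "ax": 0, "ay": -0.08, "az": 0, "gripper": 10},
    {"tx": 0.028, "ty": 0.001, "tz": 0.002, "ax": 0, "ay": -0.122, "az": 0, "gripper": 10},
    {"tx": 0.037, "ty": 0.001, "tz": 0.0035, "ax": 0, "ay": -0.166, "az": 0, "gripper": 10},
    {"tx": 0.046, "ty": 0.001, "tz": 0.005, "ax": 0, "ay": -0.21, "az": 0, "gripper": 10},
    {"tx": 0.055, "ty": 0.001, "tz": 0.0073, "ax": 0, "ay": -0.253, "az": 0, "gripper": 10},
    {"tx": 0.064, "ty": 0.001, "tz": 0.01, "ax": 0, "ay": -0.297, "az": 0, "gripper": 10},
    {"tx": 0.072, "ty": 0.001, "tz": 0.0126, "ax": 0, "ay": -0.34, "az": 0, "gripper": 10},
    {"tx": 0.081, "ty": 0.001, "tz": 0.016, "ax": 0, "ay": -0.384, "az": 0, "gripper": 10},
    {"tx": 0.089, "ty": 0.001, "tz": 0.0195, "ax": 0, "ay": -0.428, "az": 0, "gripper": 10},
    {"tx": 0.097, "ty": 0.001, "tz": 0.0235, "ax": 0, "ay": -0.471, "az": 0, "gripper": 10},
    {"tx": 0.105, "ty": 0.001, "tz": 0.0278, "ax": 0, "ay": -0.515, "az": 0, "gripper": 10},
    {"tx": 0.113, "ty": 0.001, "tz": 0.0325, "ax": 0, "ay": -0.559, "az": 0, "gripper": 10},
    {"tx": 0.121, "ty": 0.001, "tz": 0.0374, "ax": 0, "ay": -0.602, "az": 0, "gripper": 10},
    {"tx": 0.1245, "ty": 0.001, "tz": 0.04, "ax": 0, "ay": -0.625, "az": 0, "gripper": 10},
    {"tx": 0.1245, "ty": 0.001, "tz": 0.04, "ax": 0, "ay": -0.625, "az": 0, "gripper": 10},
    {"tx": 0.1245, "ty": 0.001, "tz": 0.04, "ax": 0, "ay": -0.625, "az": 0, "gripper": 10},
    {"tx": 0.1245, "ty": 0.001, "tz": 0.04, "ax": 0, "ay": -0.625, "az": 0, "gripper": 10},
  ],
)

```text
t: 8.22
ee_pos: [0.5167, 0.0903, 0.2296]
tcp_rot: [0.1, 0.994, 0.001, -0.032]
wrist_force: [-1.0, -8.1, 0.5]
width: 0.301
grip_force: 32.7
```

```bash
python3 - <<'E'
from h import *
rel(pose(.203,86)); o=manip.get_obs(); print(o['q'],o['wrist_force'])
E
```

```text
shift [-0.0015  0.0011  0.001 ] turn [-0.0034  0.0052 -0.0014]
[ 0.03279036  0.24853713  1.61348616  0.01182043  1.34322636 -1.34044518] [-1.03383733 -8.0583004   0.50797085]
```

arm_command(
  commands=[
    {"tx": 0, "ty": 0, "tz": 0, "ax": 0, "ay": 0, "az": 0, "gripper": 65},
    {"tx": 0, "ty": 0, "tz": 0, "ax": 0, "ay": 0, "az": 0, "gripper": 65},
    {"tx": 0, "ty": 0, "tz": 0, "ax": 0, "ay": 0, "az": 0, "gripper": 65},
    {"tx": 0, "ty": 0, "tz": 0, "ax": 0, "ay": 0, "az": 0, "gripper": 65},
    {"tx": 0, "ty": 0, "tz": -0.03, "ax": 0, "ay": 0, "az": 0, "gripper": 65},
    {"tx": 0, "ty": 0, "tz": -0.07, "ax": 0, "ay": 0, "az": 0, "gripper": 65},
    {"tx": 0, "ty": 0, "tz": -0.12, "ax": 0, "ay": 0, "az": 0, "gripper": 65},
    {"tx": 0, "ty": 0, "tz": -0.14, "ax": 0, "ay": 0, "az": 0, "gripper": 65},
    {"tx": 0, "ty": 0, "tz": -0.14, "ax": 0, "ay": 0, "az": 0, "gripper": 65},
  ],
)

```text
t: 9.35
ee_pos: [0.5269, 0.0903, 0.3702]
tcp_rot: [0.1, 0.995, 0.004, -0.03]
wrist_force: [-0.6, 0.0, 0.3]
width: 0.65
grip_force: 0.0
```

```bash
python3 - <<'E'
from h import *
v=np.cross(Z,u)
for n in ["scene","top"]:
    im,D=manip.snapshot(n)
    if n=="scene": cv2.imwrite("pics/s2.png",cv2.resize(im[220:420,240:500],None,fx=3,fy=3))
    for t in ["upper_pull","lower_pull"]:
      for o in manip.place_of(n,t)[:2]:
        p=px2w(n,*o["location"],dep(D,*o["location"]))-H; print(n,t,np.round(o["location"]),round(o["p"],2),"f,y,z",np.round([-p@u,p@v,p[2]],3),"ang",np.degrees(np.arctan2(p[2],-p@u)))
rel(pose(.303,44,50)); rel(pose(.203,44,50))
E
```

```text
scene upper_pull [283. 386.] 0.66 f,y,z [ 0.019 -0.     0.211] ang 84.74203835541486
scene lower_pull [322. 341.] 0.7 f,y,z [0.145 0.001 0.156] ang 47.071583543825675
top upper_pull [262. 227.] 0.85 f,y,z [0.007 0.004 0.217] ang 88.04492704166535
top lower_pull [198. 248.] 0.9 f,y,z [0.142 0.004 0.151] ang 46.791941176419456
shift [-2.083e-01 -2.000e-04  1.184e-01] turn [ 1.000e-04  6.305e-01 -1.500e-03]
shift [-0.1412 -0.0002  0.1926] turn [ 1.000e-04  6.305e-01 -1.500e-03]
```

View pics/s2.png

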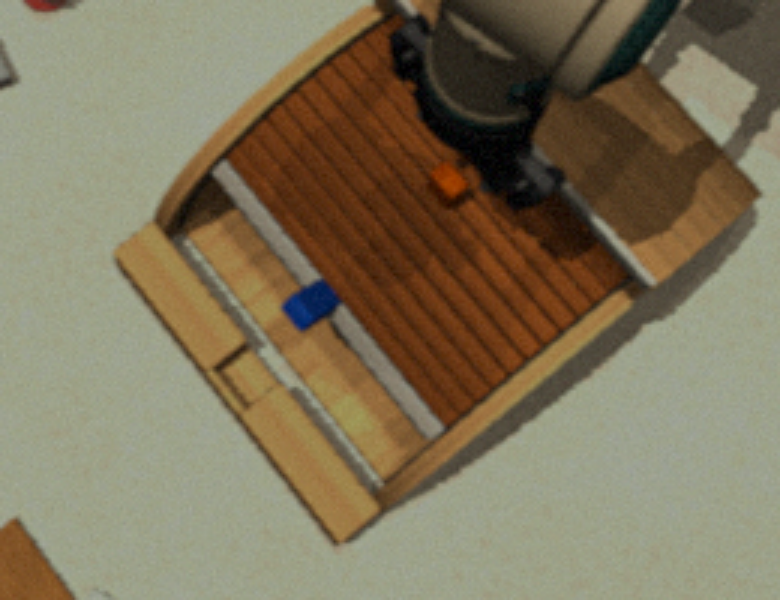

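Picture: the shutter rests part-way, with the orange pull near the top (crop 450,183) and the blue pull free (crop 312,303) at about 45°. Next I'll move in front of the blue pull.

arm_command(
  commands=[
    {"tx": -0.05, "ty": 0, "tz": 0, "ax": 0, "ay": 0.05, "az": 0, "gripper": 70},
    {"tx": -0.1, "ty": 0, "tz": 0, "ax": 0, "ay": 0.15, "az": 0, "gripper": 70},
    {"tx": -0.15, "ty": 0, "tz": 0.0, "ax": 0, "ay": 0.27, "az": 0, "gripper": 70},
    {"tx": -0.19, "ty": 0, "tz": 0.03, "ax": 0, "ay": 0.39, "az": 0, "gripper": 70},
    {"tx": -0.208, "ty": 0, "tz": 0.06, "ax": 0, "ay": 0.5, "az": 0, "gripper": 70},
    {"tx": -0.208, "ty": 0, "tz": 0.09, "ax": 0, "ay": 0.6, "az": 0, "gripper": 70},
    {"tx": -0.208, "ty": 0, "tz": 0.118, "ax": 0, "ay": 0.63, "az": 0, "gripper": 70},
    {"tx": -0.208, "ty": 0, "tz": 0.118, "ax": 0, "ay": 0.63, "az": 0, "gripper": 70},
    {"tx": -0.208, "ty": 0, "tz": 0.118, "ax": 0, "ay": 0.63, "az": 0, "gripper": 70},
  ],
)

```text
t: 10.78
ee_pos: [0.722, 0.0503, 0.2387]
tcp_rot: [0.094, 0.936, 0.034, -0.338]
wrist_force: [1.0, -0.2, 0.8]
width: 0.7
grip_force: 0.0
```

```bash
python3 - <<'E'
from h import *
v=np.cross(Z,u)
for n in ["scene","top"]:
    im,D=manip.snapshot(n)
    for t in ["upper_pull","lower_pull"]:
      for o in manip.place_of(n,t)[:1]:
        p=px2w(n,*o["location"],dep(D,*o["location"]))-H; print(n,t,np.round(o["location"]),round(o["p"],2),"f,y,z",np.round([-p@u,p@v,p[2]],3),"ang",np.degrees(np.arctan2(p[2],-p@u)))
rel(pose(.303,45,50));rel(pose(.243,45,50)); rel(pose(.203,45,50))
E
```

```text
scene upper_pull [282. 388.] 0.71 f,y,z [ 0.017 -0.003  0.216] ang 85.55659199149352
scene lower_pull [321. 342.] 0.61 f,y,z [0.139 0.001 0.153] ang 47.654140641520314
shift [ 0.0031 -0.0004  0.003 ] turn [ 0.0012  0.0061 -0.0007]
shift [ 0.0087 -0.0005  0.0627] turn [ 0.0012  0.0061 -0.0007]
shift [ 0.0124 -0.0005  0.1025] turn [ 0.0012  0.0061 -0.0007]
```

arm_command(
  commands=[
    {"tx": 0.003, "ty": -0.0005, "tz": 0.02, "ax": 0, "ay": 0.005, "az": 0, "gripper": 70},
    {"tx": 0.006, "ty": -0.0005, "tz": 0.04, "ax": 0, "ay": 0.005, "az": 0, "gripper": 70},
    {"tx": 0.009, "ty": -0.0005, "tz": 0.06, "ax": 0, "ay": 0.005, "az": 0, "gripper": 70},
    {"tx": 0.01, "ty": -0.0005, "tz": 0.075, "ax": 0, "ay": 0.005, "az": 0, "gripper": 70},
    {"tx": 0.011, "ty": -0.0005, "tz": 0.09, "ax": 0, "ay": 0.005, "az": 0, "gripper": 70},
    {"tx": 0.012, "ty": -0.0005, "tz": 0.102, "ax": 0, "ay": 0.005, "az": 0, "gripper": 70},
    {"tx": 0.012, "ty": -0.0005, "tz": 0.102, "ax": 0, "ay": 0.005, "az": 0, "gripper": 70},
    {"tx": 0.012, "ty": -0.0005, "tz": 0.102, "ax": 0, "ay": 0.005, "az": 0, "gripper": 40},
    {"tx": 0.012, "ty": -0.0005, "tz": 0.102, "ax": 0, "ay": 0.005, "az": 0, "gripper": 10},
    {"tx": 0.012, "ty": -0.0005, "tz": 0.102, "ax": 0, "ay": 0.005, "az": 0, "gripper": 10},
    {"tx": 0.012, "ty": -0.0005, "tz": 0.102, "ax": 0, "ay": 0.005, "az": 0, "gripper": 10},
    {"tx": 0.012, "ty": -0.0005, "tz": 0.102, "ax": 0, "ay": 0.005, "az": 0, "gripper": 10},
    {"tx": 0.012, "ty": -0.0005, "tz": 0.102, "ax": 0, "ay": 0.005, "az": 0, "gripper": 10},
  ],
  force=30,
)

```text
t: 12.7
ee_pos: [0.6494, 0.0633, 0.1674]
tcp_rot: [0.095, 0.935, 0.034, -0.34]
wrist_force: [1.7, -5.6, 3.4]
width: 0.297
grip_force: 32.3
```

```bash
python3 - <<'E'
from h import *
for a in range(45,96,5): rel(pose(.203,a,50+(a-45)*.87))
E
```

```text
shift [0.0014 0.0013 0.0002] turn [-0.0001  0.     -0.0026]
shift [ 0.0196  0.0012 -0.0005] turn [-0.0002 -0.0759 -0.0026]
shift [0.0377 0.0012 0.0003] turn [-0.0003 -0.1518 -0.0025]
shift [0.0557 0.0011 0.0027] turn [-0.0004 -0.2277 -0.0025]
shift [0.0734 0.0011 0.0067] turn [-0.0005 -0.3037 -0.0025]
shift [0.0908 0.001  0.0121] turn [-0.0006 -0.3796 -0.0025]
shift [0.1075 0.001  0.0191] turn [-0.0007 -0.4555 -0.0025]
shift [0.1237 0.001  0.0275] turn [-0.0008 -0.5314 -0.0025]
shift [0.139  0.0009 0.0372] turn [-0.0009 -0.6073 -0.0024]
shift [0.1534 0.0009 0.0483] turn [-0.001  -0.6833 -0.0024]
shift [0.1668 0.0009 0.0606] turn [-0.0011 -0.7592 -0.0024]
```

arm_command(
  commands=[
    {"tx": 0.01, "ty": 0.0, "tz": 0, "ax": 0, "ay": -0.038, "az": 0, "gripper": 10},
    {"tx": 0.0196, "ty": 0.001, "tz": -0.0005, "ax": 0, "ay": -0.076, "az": 0, "gripper": 10},
    {"tx": 0.0285, "ty": 0.001, "tz": 0, "ax": 0, "ay": -0.114, "az": 0, "gripper": 10},
    {"tx": 0.0377, "ty": 0.001, "tz": 0.0003, "ax": 0, "ay": -0.152, "az": 0, "gripper": 10},
    {"tx": 0.0467, "ty": 0.001, "tz": 0.0013, "ax": 0, "ay": -0.19, "az": 0, "gripper": 10},
    {"tx": 0.0557, "ty": 0.001, "tz": 0.0027, "ax": 0, "ay": -0.228, "az": 0, "gripper": 10},
    {"tx": 0.0646, "ty": 0.001, "tz": 0.0045, "ax": 0, "ay": -0.266, "az": 0, "gripper": 10},
    {"tx": 0.0734, "ty": 0.001, "tz": 0.0067, "ax": 0, "ay": -0.304, "az": 0, "gripper": 10},
    {"tx": 0.0822, "ty": 0.001, "tz": 0.0092, "ax": 0, "ay": -0.342, "az": 0, "gripper": 10},
    {"tx": 0.0908, "ty": 0.001, "tz": 0.0121, "ax": 0, "ay": -0.38, "az": 0, "gripper": 10},
    {"tx": 0.0992, "ty": 0.001, "tz": 0.0154, "ax": 0, "ay": -0.418, "az": 0, "gripper": 10},
    {"tx": 0.1075, "ty": 0.001, "tz": 0.0191, "ax": 0, "ay": -0.456, "az": 0, "gripper": 10},
    {"tx": 0.1157, "ty": 0.001, "tz": 0.0232, "ax": 0, "ay": -0.494, "az": 0, "gripper": 10},
    {"tx": 0.1237, "ty": 0.001, "tz": 0.0275, "ax": 0, "ay": -0.531, "az": 0, "gripper": 10},
    {"tx": 0.1314, "ty": 0.001, "tz": 0.0322, "ax": 0, "ay": -0.569, "az": 0, "gripper": 10},
    {"tx": 0.139, "ty": 0.001, "tz": 0.0372, "ax": 0, "ay": -0.607, "az": 0, "gripper": 10},
    {"tx": 0.145, "ty": 0.001, "tz": 0.0415, "ax": 0, "ay": -0.637, "az": 0, "gripper": 10},
    {"tx": 0.145, "ty": 0.001, "tz": 0.0415, "ax": 0, "ay": -0.637, "az": 0, "gripper": 10},
    {"tx": 0.145, "ty": 0.001, "tz": 0.0415, "ax": 0, "ay": -0.637, "az": 0, "gripper": 10},
  ],
)

```text
t: 15.08
ee_pos: [0.5135, 0.0909, 0.2294]
tcp_rot: [0.1, 0.994, 0.001, -0.031]
wrist_force: [-2.9, -7.9, 4.7]
width: 0.303
grip_force: 32.9
```

```bash
python3 - <<'E'
from h import *
for a in (87,88,89,90,91,92): rel(pose(.203,a,50+(a-45)*.87))
E
```

```text
shift [-0.0011  0.0011  0.0006] turn [-0.0044 -0.002  -0.0013]
shift [0.0025 0.0011 0.0007] turn [-0.0044 -0.0172 -0.0013]
shift [0.0061 0.0011 0.0008] turn [-0.0044 -0.0323 -0.0012]
shift [0.0098 0.0011 0.001 ] turn [-0.0044 -0.0475 -0.0012]
shift [0.0134 0.0011 0.0013] turn [-0.0044 -0.0627 -0.0012]
shift [0.017  0.0011 0.0016] turn [-0.0044 -0.0779 -0.0011]
```

arm_command(
  commands=[
    {"tx": 0.003, "ty": 0.001, "tz": 0, "ax": 0, "ay": -0.012, "az": 0, "gripper": 10},
    {"tx": 0.006, "ty": 0.001, "tz": 0, "ax": 0, "ay": -0.024, "az": 0, "gripper": 10},
    {"tx": 0.009, "ty": 0.001, "tz": 0.0005, "ax": 0, "ay": -0.036, "az": 0, "gripper": 10},
    {"tx": 0.011, "ty": 0.001, "tz": 0.0005, "ax": 0, "ay": -0.04, "az": 0, "gripper": 10},
    {"tx": 0.011, "ty": 0.001, "tz": 0.0005, "ax": 0, "ay": -0.04, "az": 0, "gripper": 10},
    {"tx": 0.011, "ty": 0.001, "tz": 0.0005, "ax": 0, "ay": -0.04, "az": 0, "gripper": 10},
  ],
)

```text
t: 15.82
ee_pos: [0.5038, 0.0929, 0.2297]
tcp_rot: [0.1, 0.995, -0.002, -0.01]
wrist_force: [-2.4, -11.1, 4.6]
width: 0.297
grip_force: 33.0
```

arm_command(
  commands=[
    {"tx": 0, "ty": 0, "tz": 0, "ax": 0, "ay": 0, "az": 0, "gripper": 65},
    {"tx": 0, "ty": 0, "tz": 0, "ax": 0, "ay": 0, "az": 0, "gripper": 65},
    {"tx": 0, "ty": 0, "tz": 0, "ax": 0, "ay": 0, "az": 0, "gripper": 65},
    {"tx": 0, "ty": 0, "tz": -0.03, "ax": 0, "ay": 0, "az": 0, "gripper": 65},
    {"tx": 0, "ty": 0, "tz": -0.07, "ax": 0, "ay": 0, "az": 0, "gripper": 65},
    {"tx": 0, "ty": 0, "tz": -0.12, "ax": 0, "ay": 0, "az": 0, "gripper": 65},
    {"tx": 0, "ty": 0, "tz": -0.17, "ax": 0, "ay": 0, "az": 0, "gripper": 65},
    {"tx": 0, "ty": 0, "tz": -0.2, "ax": 0, "ay": 0, "az": 0, "gripper": 65},
    {"tx": 0, "ty": 0, "tz": -0.2, "ax": 0, "ay": 0, "az": 0, "gripper": 65},
  ],
)

```text
t: 16.95
ee_pos: [0.509, 0.0957, 0.431]
tcp_rot: [0.1, 0.995, 0.002, -0.009]
wrist_force: [0.4, 0.4, -0.3]
width: 0.649
grip_force: 0.0
```

```bash
python3 - <<'E'
from h import *
v=np.cross(Z,u)
for n in ["scene","top"]:
    im,D=manip.snapshot(n)
    if n=="scene": cv2.imwrite("pics/s3.png",cv2.resize(im[220:420,240:500],None,fx=3,fy=3))
    for t in ["lower_pull"]:
      for o in manip.place_of(n,t)[:2]:
        p=px2w(n,*o["location"],dep(D,*o["location"]))-H; print(n,t,np.round(o["location"]),round(o["p"],2),"f,y,z",np.round([-p@u,p@v,p[2]],3),"ang",np.degrees(np.arctan2(p[2],-p@u)))
E
```

```text
scene lower_pull [275. 394.] 0.7 f,y,z [-0.002  0.001  0.217] ang 90.5856082667281
top lower_pull [263. 230.] 0.95 f,y,z [-0.006  0.061  0.487] ang 90.7309960439397
```

View pics/s3.png

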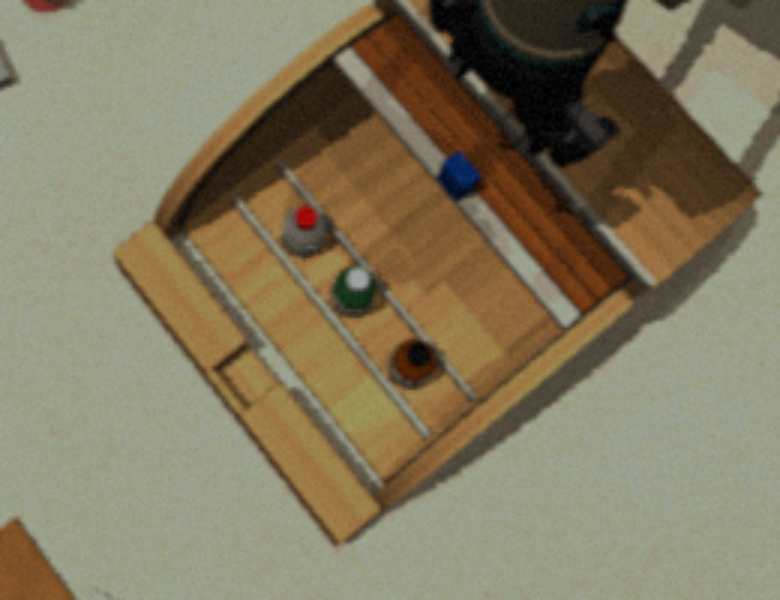

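The shutter is fully open, with the blue pull (crop 460,175) at about 90°. The three bottles stand upright at crop (305,230), (355,290) and (413,362), and the hand is clear.

```bash
python3 -c "
from rig import manip; print(manip.close_job())"
```

```text
the job is handed in; nothing more can be done
None
```

The job is handed in (no verdict came back): the shutter was lifted by the orange pull, rested part-way at about 0.65 rad, then rolled by the blue pull to about 90°, at its stop; it stayed open when let go, the three bottles are upright, and the arm is clear.

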